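# Mesh the loaded tube wheel with the rotator's drive pinion

### The arm

A 6-joint arm with a two-finger parallel gripper is mounted at the origin on the work surface. World frame = base frame: x ahead of the robot, y to its left, z up, the work surface at z = 0. Lengths are in m, angles in degrees, forces in N, time in s.
With the tool pointing down it reaches from about 0.325 to 0.775 m from the base axis. Payload 5.5 kg.
Tool frame: the origin (TCP) lies at the centre of the arm's flange, where the gripper is bolted on; the fingertips stand 182 mm ahead of it and the grasp point (between the pads) lies 163 mm ahead of it; z points along the fingers, y is the line along which they close (so a half turn about z gives the same grasp; the last joint's range is limited). The gripper opens to 88 mm and grips with 3 to 60 N. Pads are 20 mm wide; open, the fingers measure 115 mm over their backs; the gripper's body (75 mm by 178 mm) begins 61 mm behind the grasp point.
Start: joints at [63.1, 5.22, 70.514, -0, 104.267, -3.249], TCP at [0.241, 0.55, 0.405] pointing down, gripper open.
Joint ranges: [-164.24, 164.24], [-49.07, 125.15], [9.68, 141.18], [-86.29, 266.29], [3.28, 154.24], [-151.56, 151.56]. Speed limits (degrees/s): [147.25, 147.25, 172.46, 180, 180, 180].

### API

Orientations are given as [roll, pitch, yaw] about the fixed x, y, z axes, in that order (R = Rz(yaw) Ry(pitch) Rx(roll)).
In Python, from station import r gives the robot as it stands. The module is installed in compiled form; this text tells all that it offers. Calls block until the motion is done:
- r.reach(position, orientation): joint-space move of the TCP to a pose.
- r.servo_line(position, rotation=None, speed=0.15): straight line of the TCP; rotation=None keeps the orientation; speed is the mean speed in m/s.
- r.move_joints(angles): joint-space move.
- r.let_go() and r.grab(squeeze=None): open the fingers fully, or close them until they stop; squeeze is the grip in N (None keeps the last).
- r.wait(seconds).
- r.inverse_kinematics(position, orientation): joint angles nearest the present ones, or None.
- r.sense(): the state.
- r.snapshot(name): name is "scene" or "side" or "wrist"; returns a dict with "frame" (384x512x3 uint8, red, green, blue), "fx", "fy", "cx", "cy" (pixels), "R" (3x3) and "t" (3): a world point X has camera coordinates R X + t. Camera axes: x right, y down, z forward; pixel columns grow to the right and rows downward; lengths in m; the calibration is good to about 2 mm. A picture is of the moment at which its call begins. There is no depth.
A pose or a line that the arm cannot do raises r.IKError and nothing moves.
- r.hand_in(): hands the job in; it is judged then, once.
The state is a dict: "clock": time; "joints": joint angles; "joint_vel": joint speeds; "joint_torque": joint torques, N m; "tcp_pos": TCP position; "orientation": TCP orientation; "contact_force": force on the tool from outside, world axes, zero at the start; "torque": the same for the moment, N m; "opening": finger opening in m; "gripper_force": force on a finger pad.
Only numpy, scipy, OpenCV 4.12 (cv2) and the standard library are available. Lean on these libraries where they do the work, as an engineer would, in place of code of your own. Each camera call takes 0.05 s, during which the arm holds its last target. There are 200 camera calls.

### The job

Take the wheel that carries the sample tubes off the storage board and fit it on the sloping deck of the tube rotator: bore over the spindle, rocking it gently about its axis as you lower it until its teeth drop into mesh with the drive pinion and it sits fully home and flat on the spindle's shoulder. Keep hold of the wheel until it is fully home, do not ram or drop it, then let go and leave it at rest. Leave the empty wheel, the bottle, the microtube rack and the tip box where they are.

Things in the scene. Friction and masses are not known exactly. Their poses are not given: they have to be found in the camera images.
- wheel_grip (a point): centre of the black bar grip of the loaded tube wheel, an off-white gear with eight microtubes clipped on its face. z = wheel axis, away from the underside; x = along the bar: 70 mm long (x), 16 wide (y), 22 high (z), on a 15 mm neck. Along z from here: bar -11 to +11 mm, hub (36 mm across) top -23, tubes' top -24.5, gear face -37, underside -49
- wheel: the loaded wheel (loose, 0.25 to 0.42 kg); origin at the centre of its underside, axes as wheel_grip. 28 teeth, one centred on +x (so also on -x, +y, -y), pitch 12.857 degrees. Pitch, tip, root radius 70, 74, 64 mm; teeth 0 to 12 mm above the underside, lower ends eased by 0.5 mm. Bore from below 19 mm across, 22 mm deep
- rotator: tube rotator: blue wedge-shaped machine, 206 (x) by 238 mm (y), 143 mm high at the back, fixed. Its aluminium deck slopes down by 30 degrees to its front, -x of its frame. Origin on the bench 98.5 mm below the point where the spindle axis meets the deck. The deck reaches 93 mm up and down the slope from the spindle, 82 mm to +y, 148 mm to -y
- seat (a point): centre of the top of the spindle's shoulder, where the wheel's underside must come to rest. z = spindle axis, square to the deck, 30 degrees from vertical leaning to the machine's front; x = up the slope; y = level. Shoulder 60 mm across, 6 mm above the deck. Steel spindle 16 mm thick, standing 20 mm above this point, its top 4 mm tapering to 8 mm across
- pinion_top (a point): centre of the top of the brass drive pinion, at (0, -101.5, +12) mm in the frame of seat, axis parallel to the spindle; so the bore is 8 mm over the spindle when the teeth meet. 12 teeth, pitch radius 30, tip radius 34 mm, 14 mm high, tops eased by 0.5 mm, boss 4 mm higher. Stopped at any angle (not given) and held by its gearbox. In mesh the wheel has some +-1 degree of play
- empty_wheel_grip (a point): centre of the grip of the other wheel, same form and size but without tubes (loose); it stays on the storage board
- wheel_board: dark grey storage board, 345 (x) by 160 mm, 18 mm thick, fixed; origin under its centre. The wheels lie flat, undersides 28 mm above the bench, on two stubs at x = -83 and +83 mm whose 15 mm pins reach 13 mm into the bores: lift a wheel straight up by 15 mm or more before moving it aside
- media_bottle: glass bottle with orange cap, 72 mm across, 150 mm high, origin under its centre (loose, leave alone)
- tube_rack: blue microtube rack, 90 by 130 mm, 30 mm high (36 with tubes), origin under its centre (loose, leave alone)
- tip_box: open blue box of white pipette tips, 120 by 85 mm, 60 mm high with the tips, origin under its centre (loose, leave alone)

How it is judged:
By the outcome, as a careful person would: the job done as asked, in the order asked, and still so for the second after the job is handed in, with the robot touching nothing.
It also fails if it takes over 48 s, if anything falls off the work surface, if the arm or the gripper's body presses on something with over 40 N, if the wrist force passes 120 N, or if a joint passes its speed limit or range.

## Working session

There is one attempt and no reset: what is moved stays moved. The work goes in short steps, each a Python script; the robot and the scene stay as the last script left them, time stands still between calls to the robot, and variables do not carry over. Pictures are saved under pics/ and viewed, at most 10 in all, crops included, and the job is handed in when it is done.

```bash
mkdir -p pics; python3 - <<'E'
from station import r
import cv2,numpy as np
for n in("scene","side","wrist"):
    s=r.snapshot(n); cv2.imwrite(f"pics/{n}0.png",cv2.resize(s["frame"][:,:,::-1],(800,600),interpolation=cv2.INTER_CUBIC))
    print(n,s["fx"],s["fy"],s["cx"],s["cy"],np.round(s["R"],4).tolist(),np.round(s["t"],4).tolist())
    np.savez(f"pics/{n}0.npz",**s)
st=r.sense();print({k:np.round(v,3).tolist() for k,v in st.items()})
E
```

```text
scene 436.42019373838696 436.42019373838696 252.98045953337004 182.4724598483988 [[0.6441, 0.7648, -0.0155], [0.6241, -0.5371, -0.5675], [-0.4424, 0.3558, -0.8232]] [-0.3794, -0.288, 1.2325]
side 462.87574427312643 462.87574427312643 259.3706060906891 190.07917541774503 [[0.989, -0.1473, -0.0162], [-0.0891, -0.5041, -0.859], [0.1183, 0.851, -0.5117]] [-0.5778, 0.1308, 0.9064]
wrist 308.24021915402415 308.24021915402415 257.3324078182298 194.60608133107735 [[0.4006, 0.9162, -0.0003], [0.8786, -0.3841, 0.2839], [0.26, -0.114, -0.9589]] [-0.5991, -0.035, 0.3902]
{'clock': 0.15, 'joints': [63.098, 5.253, 70.566, -0.004, 104.269, -3.25], 'joint_vel': [0.03, -0.144, -0.197, 0.007, 0.013, -0.013], 'joint_torque': [0.001, -44.705, -40.69, 0.07, 0.027, -0.0], 'tcp_pos': [0.241, 0.55, 0.404], 'orientation': [-179.913, -0.002, 156.347], 'contact_force': [0.33, 0.69, 0.429], 'torque': [-0.033, 0.054, 0.028], 'gripper_force': 0.0, 'opening': 0.088}
```

View pics/scene0.png

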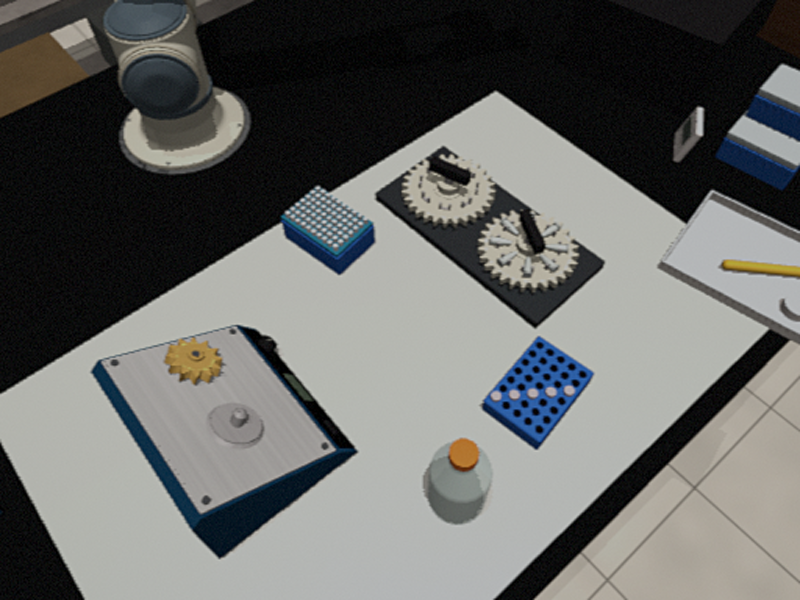

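View pics/side0.png

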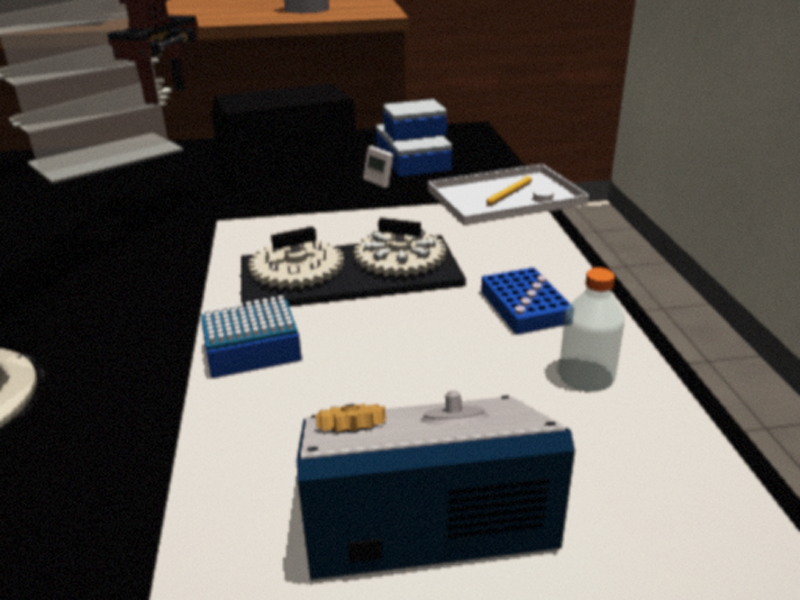

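View pics/wrist0.png

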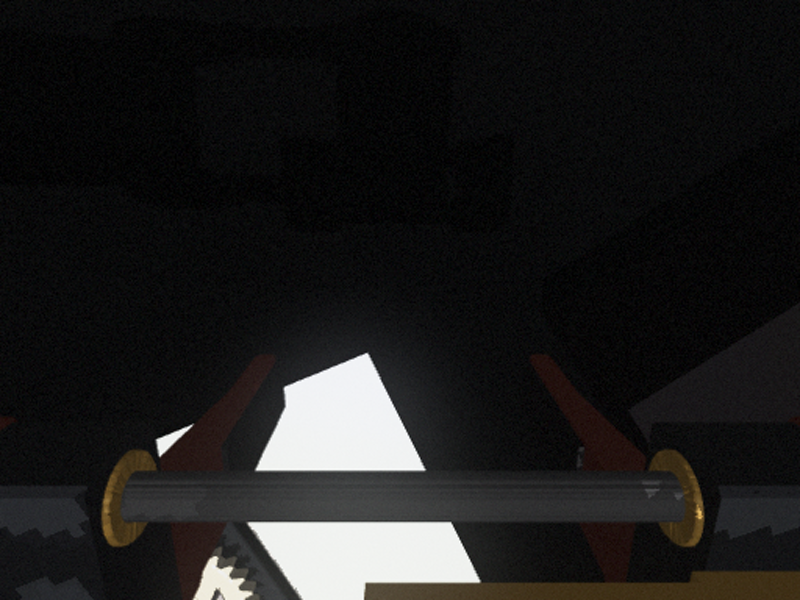

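Scene view: loaded wheel at about (530,240), spindle (240,412), pinion (195,355). In the side view the spindle is at (453,397), and the wrist view shows nothing useful. I'll enlarge these areas for measuring.

```bash
python3 - <<'E'
import cv2,numpy as np
L=lambda n:np.load(f"pics/{n}0.npz")["frame"][:,:,::-1]
def crop(n,u,v,w,h,k):
    c=cv2.resize(L(n)[v:v+h,u:u+w],None,fx=k,fy=k,interpolation=cv2.INTER_CUBIC)
    for i in range(0,w,10): cv2.line(c,(i*k,0),(i*k,6 if (u+i)%50 else 14),(0,0,255),1)
    for j in range(0,h,10): cv2.line(c,(0,j*k),(6 if (v+j)%50 else 14,j*k),(0,0,255),1)
    return c
cv2.imwrite("pics/a.png",crop("scene",50,200,180,150,4))
o=np.zeros((600,800,3),np.uint8)
b=crop("side",180,240,200,70,4);o[:280,:800]=b
c=crop("scene",300,125,80,62,5);o[285:285+310,:400]=c
d=crop("side",220,130,78,52,5);o[285:285+260,405:795]=d
cv2.imwrite("pics/b.png",o)
E
```

```text
(no output)
```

View pics/a.png

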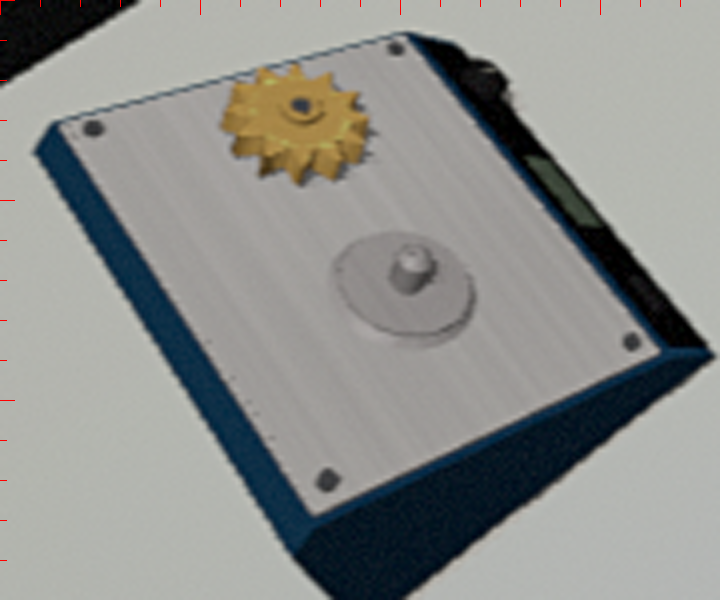

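View pics/b.png

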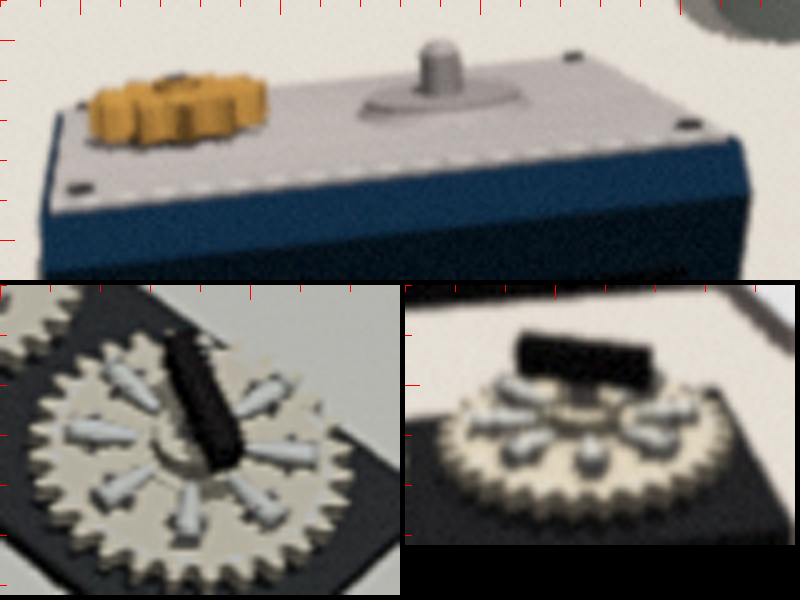

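Crop a: spindle top at (414,250), shoulder centre about (404,284), pinion boss top (304,103), deck corners (62,122), (408,33), (662,350), (312,516). Crop b, side view: spindle top at (440,43), and the grip bar centre at (585,360). In the scene view the bar centre is (204,402).

```bash
cat > h.py <<'E'
import numpy as np
from scipy.spatial.transform import Rotation as Ro
from scipy.optimize import least_squares
def cam(n):
    d=np.load(f"pics/{n}.npz");return {k:d[k] for k in d.files}
def proj(c,X):
    p=np.atleast_2d(X)@c["R"].T+c["t"];return np.c_[c["fx"]*p[:,0]/p[:,2]+c["cx"],c["fy"]*p[:,1]/p[:,2]+c["cy"]]
def seatT(x,y,yaw): # yaw deg -> (Rseat, pseat) world
    Rr=Ro.from_euler("z",yaw,degrees=True).as_matrix()
    s,c=.5,np.sqrt(.75); Rs=Rr@np.array([[c,0,-s],[0,1,0],[s,0,c]])
    return Rs,np.array([x,y,.0985])+.006*Rs[:,2]
E
python3 - <<'E'
from h import *
S,D=cam("scene0"),cam("side0")
cv=lambda u,v,k,ou,ov:((u+.5)/k-.5+ou,(v+.5)/k-.5+ov)
sc=lambda u,v:cv(u,v,4,50,200); sd=lambda u,v:cv(u,v,4,180,240)
obs=[(S,(0,0,20),sc(414,250),1),(S,(0,0,0),sc(404,284),1),(S,(0,-101.5,16),sc(304,103),1),
(S,(93,-148,-6),sc(62,122),.5),(S,(-93,-148,-6),sc(408,33),.5),(S,(-93,82,-6),sc(662,350),.5),(S,(93,82,-6),sc(312,516),.5),
(D,(0,0,20),sd(440,42),1),(D,(0,-101.5,16),sd(180,79),1),(D,(93,-148,-6),sd(50,213),.5),(D,(93,82,-6),sd(735,138),.5)]
def res(p):
    R,t=seatT(*p[:2],p[2]*100)
    return np.concatenate([w*(proj(c,t+R@(np.array(q)/1e3))[0]-o) for c,q,o,w in obs])
best=min((least_squares(res,[.5,-.1,a]) for a in np.arange(-1.8,1.8,.6)),key=lambda f:f.cost)
print("rot",best.x*[1,1,100]);print(best.fun.reshape(-1,2).round(1).tolist());print(seatT(*best.x[:2],best.x[2]*100))
ws=lambda u,v:cv(u,v-285,5,300,125); wd=lambda u,v:cv(u-405,v-285,5,220,130)
ob=[(S,0,ws(204,402)),(D,0,wd(585,360)),(S,1,ws(178,345)),(S,-1,ws(227,460)),(D,1,wd(519,354)),(D,-1,wd(650,369))]
def rw(p,full=False):
    d=np.array([np.cos(p[2]),np.sin(p[2]),0])*.035; z=p[3]
    return np.concatenate([proj(c,np.array([p[0],p[1],z])+s*d)[0]-o for c,s,o in ob])
b=min((least_squares(rw,[.4,.3,a,.077]) for a in np.arange(-3,3,1)),key=lambda f:f.cost)
print("wheel",b.x,np.degrees(b.x[2]),b.fun.reshape(-1,2).round(1).tolist())
E
```

```text
rot [  0.59798082  -0.25087323 -91.04101565]
[[0.8, 0.7], [0.5, -0.6], [-0.4, 0.7], [-0.2, -0.3], [-0.4, 0.0], [-0.3, 0.4], [0.1, -0.2], [0.2, 0.6], [-0.5, 0.2], [-0.1, -1.0], [-0.6, -0.2]]
(array([[-0.01573408,  0.99983495,  0.00908408],
       [-0.86588246, -0.01816815,  0.49991747],
       [ 0.5       ,  0.        ,  0.8660254 ]]), array([ 0.59803532, -0.24787372,  0.10369615]))
wheel [ 0.61201881  0.23863735 -3.62921241  0.07805382] -207.93855398346918 [[-0.3, -0.4], [0.1, 0.4], [-0.0, -0.6], [0.2, -0.0], [0.1, -0.2], [0.6, 0.5]]
```

The fit is good: residuals are below 1 px, and the free bar height came out at 78 mm against 77 given. Next I'll check IK for the seat poses, unwarp the pinion plane to read its phase, and move above the wheel to check with the wrist camera.

```bash
cat >> h.py <<'E'
ROT=(0.59798,-0.25087,-91.04); RS,PS=seatT(*ROT)
def toolpose(h,psi,RS=RS,PS=PS,dx=0,dy=0,g=.163):
    """TCP pose: wheel underside h above seat, wheel x at psi deg in seat frame"""
    x=RS@np.array([np.cos(np.radians(psi)),np.sin(np.radians(psi)),0]); z=-RS[:,2]
    M=np.c_[x,np.cross(z,x),z]
    p=PS+RS@np.array([dx,dy,h+.049+g]); return p.tolist(),Ro.from_matrix(M).as_euler("xyz",degrees=True).tolist()
E
python3 - <<'E'
from h import *
from station import r
import cv2
S=cam("scene0")
def ground(c,u,v,z):
    d=c["R"].T@np.array([(u-c["cx"])/c["fx"],(v-c["cy"])/c["fy"],1]);o=-c["R"].T@c["t"];return (o+d*(z-o[2])/d[2]).round(3)
print("bottle cap",ground(S,463/1.5625,446/1.5625,.15),"tipbox",ground(S,328/1.5625,218/1.5625,.06))
k=6;N=600
q=np.array([[-50,-50],[50,-50],[50,50],[-50,50]])/1e3   # seat-plane offsets around pinion centre
W=[PS+RS@np.array([a,-.1015+b,.012]) for a,b in q]
H=cv2.getPerspectiveTransform(proj(S,W).astype(np.float32),np.array([[0,0],[N,0],[N,N],[0,N]],np.float32))
im=cv2.warpPerspective(S["frame"][:,:,::-1],H,(N,N),flags=cv2.INTER_CUBIC)
for rad in(26,34): cv2.circle(im,(300,300),rad*k,(0,0,255),1)
cv2.line(im,(300,300),(300,600),(255,0,0),1)
cv2.imwrite("pics/pin.png",im)
for psi in range(0,360,20):
    j=[r.inverse_kinematics(*toolpose(h,psi)) for h in(.0,.06)]
    if j[0] is not None and j[1] is not None: print(psi,np.round(j[0],0),np.round(j[1],0))
for y in(152.06,-27.94): print(y,np.round(r.inverse_kinematics([.612,.2386,.076+.163],[180,0,y]),0))
r.reach([.612,.2386,.076+.163+.09],[180,0,152.06])
s=r.snapshot("wrist");np.savez("pics/wrist1.npz",**s);cv2.imwrite("pics/wrist1.png",cv2.resize(s["frame"][:,:,::-1],(800,600)))
d=np.array([np.cos(np.radians(152.06)),np.sin(np.radians(152.06)),0])
n=np.array([-d[1],d[0],0]);P=[np.array([.612,.2386,.088])+a*.035*d+b*.008*n for a,b in((1,1),(1,-1),(-1,-1),(-1,1))]
print((proj(s,P)*1.5625).round(0).tolist(),r.sense()["clock"])
E
```

```text
bottle cap [ 0.802 -0.082  0.15 ] tipbox [0.388 0.039 0.06 ]
40 [ -9.   7.  83. -30.  86. 133.] [ -6.   6.  79. -30.  92. 133.]
60 [ -9.   7.  83. -30.  86. 113.] [ -6.   6.  79. -30.  92. 113.]
80 [ -9.   7.  83. -30.  86.  93.] [ -6.   6.  79. -30.  92.  93.]
100 [ -9.   7.  83. -30.  86.  73.] [ -6.   6.  79. -30.  92.  73.]
120 [ -9.   7.  83. -30.  86.  53.] [ -6.   6.  79. -30.  92.  53.]
140 [ -9.   7.  83. -30.  86.  33.] [ -6.   6.  79. -30.  92.  33.]
160 [ -9.   7.  83. -30.  86.  13.] [ -6.   6.  79. -30.  92.  13.]
180 [ -9.   7.  83. -30.  86.  -7.] [ -6.   6.  79. -30.  92.  -7.]
200 [ -9.   7.  83. -30.  86. -27.] [ -6.   6.  79. -30.  92. -27.]
220 [ -9.   7.  83. -30.  86. -47.] [ -6.   6.  79. -30.  92. -47.]
240 [ -9.   7.  83. -30.  86. -67.] [ -6.   6.  79. -30.  92. -67.]
260 [ -9.   7.  83. -30.  86. -87.] [ -6.   6.  79. -30.  92. -87.]
280 [  -9.    7.   83.  -30.   86. -107.] [  -6.    6.   79.  -30.   92. -107.]
300 [  -9.    7.   83.  -30.   86. -127.] [  -6.    6.   79.  -30.   92. -127.]
320 [  -9.    7.   83.  -30.   86. -147.] [  -6.    6.   79.  -30.   92. -147.]
152.06 [ 18.  16.  76.   0.  89. -44.]
-27.94 [ 18.  16.  76.  -0.  89. 136.]
[[384.0, 258.0], [418.0, 259.0], [417.0, 394.0], [385.0, 394.0]] 1.9833
```

View pics/pin.png

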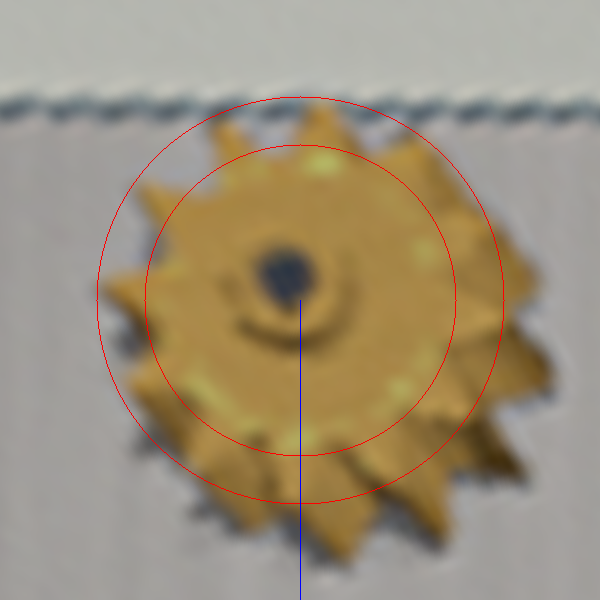

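View pics/wrist1.png

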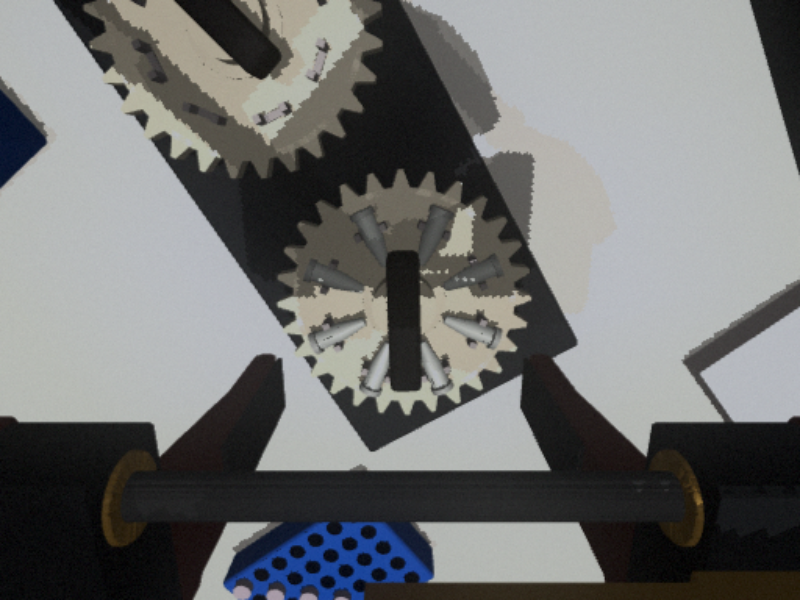

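Wrist view: bar corners at (387,251), (418,251), (421,390), (390,390). That is 1.5–3 mm and about 1° from the prediction, so I'll apply a partial correction. Pinion view: tooth tips sit at about 5.7° mod 30° in the seat plane, which gives a mesh at wheel angle 184° mod 12.857. Now I'll grasp, lift, and go to the hover above the spindle.

```bash
python3 - <<'E'
from h import *
from station import r
import cv2
f=lambda m:print(m,{k:np.round(r.sense()[k],4).tolist() for k in("clock","tcp_pos","orientation","contact_force","opening","gripper_force")})
r.reach([.6112,.2400,.272],[180,0,153]);r.servo_line([.6112,.2400,.242],speed=.06);f("down")
r.grab(40);f("grab")
r.servo_line([.6112,.2400,.267],speed=.05);f("up")
r.servo_line([.6112,.2400,.38],speed=.15)
r.reach(*toolpose(.08,184));r.wait(.3);f("hover");print(toolpose(.08,184))
for n in("scene","side"):
    s=r.snapshot(n);np.savez(f"pics/{n}2.npz",**s)
a=cam("scene2")["frame"][150:350,60:240,::-1];b=cam("side2")["frame"][150:350,180:370,::-1]
k=3;cv2.imwrite("pics/hov.png",cv2.resize(np.vstack([np.hstack([a,b])]),None,fx=2.1,fy=2.1,interpolation=cv2.INTER_CUBIC))
E
```

```text
down {'clock': 2.975, 'tcp_pos': [0.6112, 0.24, 0.2419], 'orientation': [-179.9871, -0.0151, 152.9973], 'contact_force': [-0.0661, -0.1753, 0.3841], 'opening': 0.0875, 'gripper_force': 0.0}
grab {'clock': 4.075, 'tcp_pos': [0.6112, 0.2401, 0.242], 'orientation': [179.9821, 0.0014, 153.0082], 'contact_force': [0.5363, 0.7687, -0.5687], 'opening': 0.0155, 'gripper_force': 39.9837}
up {'clock': 4.725, 'tcp_pos': [0.6112, 0.24, 0.2671], 'orientation': [179.9938, 0.0089, 152.9983], 'contact_force': [0.8589, 0.3729, -3.4567], 'opening': 0.0161, 'gripper_force': 39.983}
hover {'clock': 7.4833, 'tcp_pos': [0.6008, -0.1014, 0.3566], 'orientation': [-177.6951, 29.9099, 93.622], 'contact_force': [0.7416, 0.1386, -4.6835], 'opening': 0.0161, 'gripper_force': 39.9831}
([0.6006844136974248, -0.10189454515406507, 0.3565755703277627], [-177.69372080353313, 29.919452093209937, 93.57630574456033])
```

View pics/hov.png

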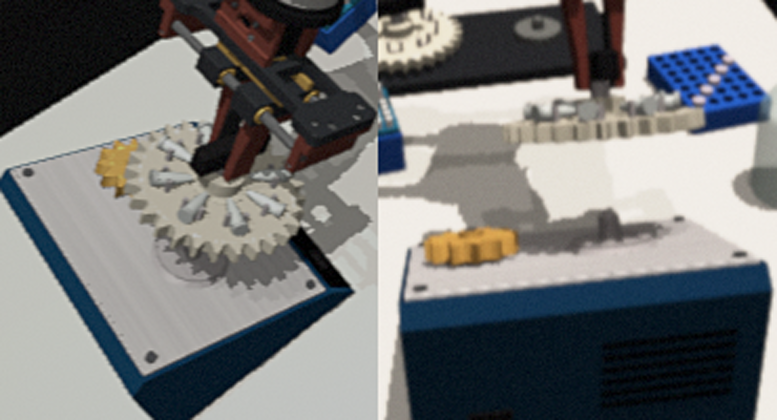

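The wheel is held square and its weight reads correctly. The pads gripped about 2 mm above the bar centre, so g = 0.165. I'll lower it along the spindle axis under force watch to just above tooth contact, then centre the bore by gentle lateral probing.

```bash
cat >> h.py <<'E'
G=.165
def go(r,h,psi,dx=0,dy=0,v=.03):
    p,o=toolpose(h,psi,dx=dx,dy=dy,g=G); r.servo_line(p,o,speed=v)
def F(r,n=1):
    return RS.T@np.mean([r.sense()["contact_force"] for _ in range(n)],axis=0)
E
python3 - <<'E'
from h import *
from station import r
psi=184
go(r,.035,psi,v=.1);go(r,.028,psi);r.wait(.2)
b=F(r);np.save("base.npy",b);print("base",b.round(2))
h=.028
while h>.0145:
    h-=.0015;go(r,h,psi);f=F(r)-b
    print(round(h,4),f.round(1),r.sense()["clock"])
    if np.linalg.norm(f)>7:break
else:
  for ax in(0,1):
    lim=[]
    for s in(1,-1):
        e=0
        while e<.0045:
            e+=.0005;d=[0,0];d[ax]=s*e;go(r,h,psi,*d);f=F(r)-b
            if -s*f[ax]>3.5:break
        lim.append((s*e*1e3,f.round(1).tolist()));go(r,h,psi)
    print("xy"[ax],lim)
print(r.sense()["clock"],(RS.T@(np.array(r.sense()["tcp_pos"])-toolpose(h,psi,g=G)[0])*1e3).round(2))
E
```

```text
base [-1.92 -0.13 -3.55]
0.0265 [-0.6 -0.2 -0.1] 9.0
0.025 [0.9 0.2 0.6] 9.25
0.0235 [0.6 0.4 0.8] 9.5
0.022 [ 0.1  0.2 -0.5] 9.75
0.0205 [0.1 0.5 0.5] 10.0
0.019 [ 0.  -0.5  1.1] 10.25
0.0175 [ 0.7 -1.1 -0.7] 10.5
0.016 [-0.1 -0.7 -0.4] 10.75
0.0145 [-0.1  0.6  0.2] 11.0
x [(1.5, [-4.7, -0.2, 0.1]), (-4.0, [3.8, -0.5, 0.3])]
y [(1.5, [-0.7, -3.5, 0.5]), (-3.0, [-0.3, 5.4, -1.3])]
17.0333 [ 0.11 -0.2  -0.22]
```

The bore is on the spindle, centred at dx = −1.25, dy = −0.75 mm. Next is the force-guarded descent, rocking when the teeth meet.

```bash
cat > mesh.py <<'E'
from h import *
from station import r
dx,dy=-.00125,-.00075;b=np.load("base.npy");psi=184;h=.0145
Tz=lambda:(RS.T@np.array(r.sense()["torque"]))[2]
go(r,h,psi,dx,dy);T0=Tz()
fz=lambda:(F(r)-b)[2]
offs=[s*a for a in(1,2,3,4,5,6,7) for s in(1,-1)]
while h>-.004 and r.sense()["clock"]<36:
    h-=.00075;go(r,h,psi,dx,dy);f=F(r)-b
    print(round(h*1e3,2),f.round(1),round(Tz()-T0,2))
    if f[2]>5:
        if h<.004: print("home?",psi);break
        ok=False
        for o in offs:
            go(r,h,psi+o,dx,dy,v=.02);q=fz();print("  rock",o,q.round(1),round(Tz()-T0,2))
            if q<2: psi+=o;ok=True;break
        if not ok: print("no mesh");break
print(r.sense()["clock"],psi,h,(RS.T@(np.array(r.sense()["tcp_pos"])-toolpose(h,psi,dx=dx,dy=dy,g=G)[0])*1e3).round(2))
E
python3 mesh.py
```

```text
13.75 [-0.5 -0.2  0.4] 0.04
13.0 [-0.2 -0.5 -0.3] 0.01
12.25 [0.5 0.4 0.1] 0.03
11.5 [ 0.6 -0.5  0.5] -0.03
10.75 [1.  0.4 0.8] 0.01
10.0 [0.3 0.6 0. ] 0.01
9.25 [-0.2  0.2  1. ] 0.03
8.5 [-0.3 -0.3  0.8] -0.01
7.75 [-0.  -0.3  0.4] -0.03
7.0 [0.8 0.2 0.1] 0.05
6.25 [ 0.4 -0.7  1. ] 0.06
5.5 [ 0.1  0.5 -0.1] -0.0
4.75 [ 0.2 -0.2  1. ] 0.03
4.0 [0.1 0.2 0.9] 0.0
3.25 [1.  0.2 0.5] 0.03
2.5 [ 0.3 -0.4 -0.7] 0.01
1.75 [-0.   0.4  1. ] -0.0
1.0 [-0.3  0.6  0.1] 0.0
0.25 [-0.9 -0.1  3.8] 0.03
-0.5 [-1.9 -2.8  8.6] -0.01
home? 184
22.2833 184 -0.000500000000000003 [ 0.12 -0.04  1.18]
```

It meshed without catching and seated at h ≈ 0.3 mm, where the axial force rises. A small rock will confirm the mesh, then I'll take a picture before letting go.

```bash
python3 - <<'E'
from h import *
from station import r
import cv2
dx,dy=-.00125,-.00075;b=np.load("base.npy");h=.0002
for o in(0,.7,1.4,2.1,0,-.7,-1.4,-2.1,0):
    go(r,h,184+o,dx,dy,v=.02);f=F(r)-b;print(o,f.round(1),round((RS.T@np.array(r.sense()["torque"]))[2],2))
go(r,-.0003,184,dx,dy);print((F(r)-b).round(1),r.sense()["clock"])
for n in("scene","side"):
    s=r.snapshot(n);np.savez(f"pics/{n}3.npz",**s)
a=cam("scene3")["frame"][180:350,50:230,::-1];c=cam("side3")["frame"][180:350,180:370,::-1]
cv2.imwrite("pics/home.png",cv2.resize(np.hstack([a,c]),None,fx=2.1,fy=2.1,interpolation=cv2.INTER_CUBIC))
E
```

```text
0 [-1.1 -0.6  5.5] -0.01
0.7 [ 0.1 -1.1  7. ] 0.05
1.4 [-0.1 -1.3  8.2] 0.09
2.1 [ 0.6 -0.6  8.9] 0.0
0 [ 1.1  0.1 10. ] -0.02
-0.7 [ 0.5  0.2 10.7] 0.07
-1.4 [ 1.4 -0.2 10.9] 0.06
-2.1 [ 1.1 -0.5 10.1] 0.47
0 [ 0.8  0.3 10.2] 0.15
[ 0.7 -0.3 12.5] 24.7833
```

View pics/home.png

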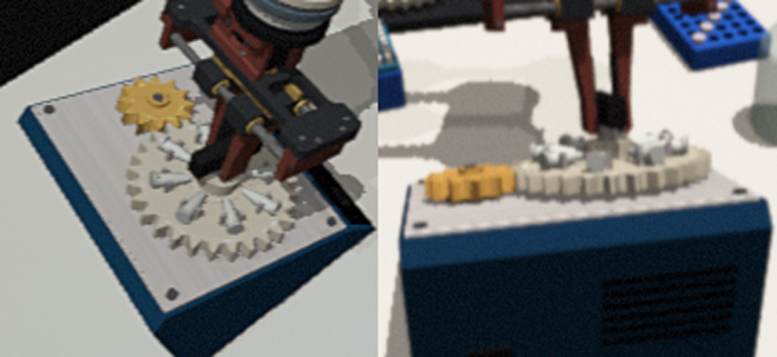

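The picture shows the wheel flat, level with the pinion top and meshed beside it. I'll relieve the press, let go and retract along the spindle axis.

```bash
python3 - <<'E'
from h import *
from station import r
import cv2
dx,dy=-.00125,-.00075;b=np.load("base.npy");h=-.0003
while (F(r)-b)[2]>3.5 and h<.0012:
    h+=.0003;go(r,h,184,dx,dy,v=.01)
print(h,(F(r)-b).round(1))
r.let_go();r.wait(.2);print(r.sense()["opening"],F(r).round(1))
go(r,.03,184,dx,dy,v=.05);go(r,.12,184,dx,dy,v=.15);r.wait(.5)
for n in("scene","side"):
    s=r.snapshot(n);np.savez(f"pics/{n}4.npz",**s)
# change of the wheel region between held and released, off the gripper (lower-left rim in scene, rim in side)
A,B=[cam(n)["frame"].astype(int) for n in("side3","side4")]
print("side rim diff",np.abs(A-B)[255:285,245:345].mean(),"static ref",np.abs(A-B)[300:330,250:340].mean())
A,B=[cam(n)["frame"].astype(int) for n in("scene3","scene4")]
print("scene rim diff",np.abs(A-B)[262:305,108:140].mean(),"ref",np.abs(A-B)[300:320,75:105].mean())
cv2.imwrite("pics/end.png",cv2.resize(np.hstack([cam("scene4")["frame"][60:350,50:390,::-1],cam("side4")["frame"][120:410,180:370,::-1][:290] if 0 else np.pad(cam("side4")["frame"][130:330,170:380,::-1],((0,90),(0,0),(0,0)))]),None,fx=1.45,fy=1.45,interpolation=cv2.INTER_CUBIC))
print(r.sense()["clock"])
E
```

```text
0.0012 [0.3 2.  4.2]
0.08768503656180228 [-0.5  0.   0.6]
side rim diff 6.077333333333334 static ref 3.4471604938271603
scene rim diff 6.848837209302325 ref 1.6488888888888888
29.5917
```

View pics/end.png

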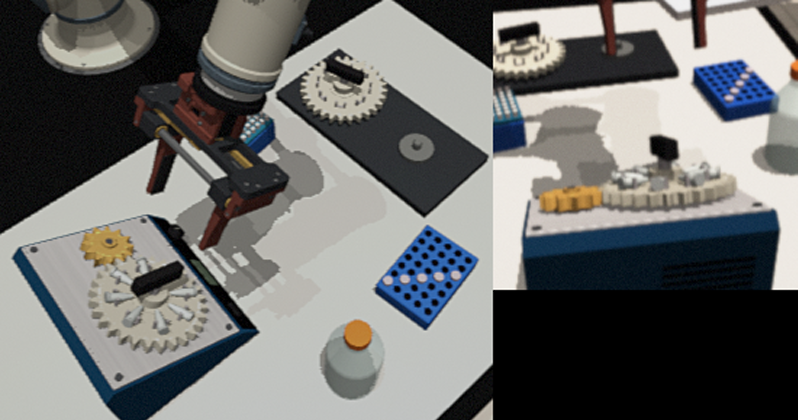

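The wheel sits flat on the deck in mesh, the gripper is clear, and nothing else has moved.

```bash
python3 -c "
from station import r
print(r.hand_in())"
```

```text
the job is handed in; nothing more can be done
None
```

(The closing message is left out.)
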